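# Lock the medicine box

## Robot

A 6-joint arm with a two-finger parallel gripper is mounted at the origin on a cart in front of the work surface, level with it; the furniture and walls round the work are solid. World frame = base frame: x ahead of the robot, y to its left, z up, the work surface at z = 0. Lengths are in m, angles in rad, forces in N, time in s.
With the tool pointing down it reaches from about 0.35 to 0.975 m from the base axis. Payload 7.1 kg.
Tool frame: the origin (TCP) lies at the very end of the fingers, on their centre line; the grasp point (between the pads) lies arm.tcp_to_grasp behind it (arm.tcp_to_grasp is the distance from the TCP to the grasp point, in m); z points along the fingers, y is the line along which they close (so a half turn about z gives the same grasp; the last joint's range is limited). The gripper opens to 88 mm and grips with 3 to 60 N. Pads are 20 mm wide; open, the fingers measure 115 mm over their backs; the gripper's body (75 mm by 178 mm) begins 61 mm behind the grasp point.
Start: joints at [-1.202, 0.423, 1.63, -0, 1.089, -0.019], TCP at [0.236, -0.579, 0.223] pointing down, gripper open.
Joint ranges: [-3, 3], [-0.9, 2.11], [0.09, 2.58], [-1.31, 4.45], [0.11, 2.69], [-2.54, 2.54]. Speed limits (rad/s): [2.39, 2.39, 3.01, 3.14, 3.14, 3.14].

## Interface

Orientations are given as a unit quaternion [w, x, y, z].
In Python, from station import arm, grip, kin, imaging, order gives the robot as it stands. Calls block until the motion is done:
- arm.goto(position, orientation): joint-space move of the TCP to a pose.
- arm.move_linear(position, rotation=None, rate=0.15, f_stop=None): straight line of the TCP; rotation=None keeps the orientation; rate is the mean speed in m/s. With f_stop (N) it stops when the force on the tool has changed by that much, and returns True; else False.
- arm.movej(angles): joint-space move.
- grip(opening): finger opening in m; the grip force is fixed at half the most; returns when the fingers have stopped.
- arm.dwell(seconds).
- kin.inverse_kinematics(position, orientation): joint angles nearest the present ones, or None.
- imaging.camera(name): name is "side" or "top" or "wrist"; returns the picture (384x512x3 uint8, red, green, blue); there is no depth.
- imaging.camera_params(name): a dict with "K" (3x3 intrinsics, pixels), "k1" (the pictures are not rectified: a ray, as slopes to the right and down, at radius r is drawn at 1 + k1 r^2 times it, then the intrinsics apply), "T" (4x4, takes a point from camera to world coordinates); the wrist camera has in their place "tool_from_camera" (4x4, takes a point from camera to tool coordinates, whose origin is the TCP and whose axes are the flange's). Camera axes: x right, y up, looking along -z (the intrinsics and any distortion apply to the point x, -y, -z); pixel columns grow to the right and rows downward; lengths in m; the calibration is good to about 2 mm. A picture is of the moment at which its call begins: read the wrist's pose just before it. camera_params takes no time and is no camera call.
A pose or a line that the arm cannot do raises arm.PlanningError and nothing moves.
- order.sign_off(): hands the job in; it is judged then, once.
Readings, each from a call of its own:
- arm.read_t(): time.
- arm.read_joint_positions(): joint angles.
- arm.read_dq(): joint speeds.
- arm.read_tau(): joint torques, N m.
- arm.read_position(): TCP position.
- arm.read_orientation(): TCP orientation.
- arm.read_ft_force(): force on the tool from outside, world axes, zero at the start.
- arm.read_torque(): the same for the moment, N m.
- arm.read_opening(): finger opening in m.
- arm.read_gripper_force(): force on a finger pad.
Only numpy, scipy, OpenCV 4.12 (cv2) and the standard library are available. Lean on these libraries where they do the work, as an engineer would, in place of code of your own. Each camera call takes 0.05 s, during which the arm holds its last target. There are 200 camera calls.

## Task

The medicine box is shut and its padlock is already threaded through the box's two tongues, but the shackle is still up and swung open. Swing the shackle back until its free leg stands over its hole in the padlock, then press it down until the lock clicks and holds it shut by itself. Leave the padlock standing where it is, and do not push the other things about.

Things in the scene. Friction and masses are not known exactly. Their poses are not given: they have to be found in the camera images.
- board: Fixed wooden board, level, 240 (x) by 300 (y) mm, on which the box, the padlock and the bystanders stand; its top is 22 mm above z = 0. Origin: centre, at z = 0. The room's wall shelf with jars, about 0.47 m up at the back left (x over 0.45, y over 0.15), is in the way of an arm that comes from the left stretched out
- medicine_box: White steel medicine box, shut and fixed; 110 (x) by 160 (y) mm, lid's top 84 mm above the board (a folded wire handle on it reaches 91 mm). Origin: centre of its underside, on the board; its front faces its own -x, roughly towards the robot, and carries two padlock tongues
- tongue_hole (a point): Centre of the 17 mm hole through two flat steel tongues, one of the box and one of the lid, that lie on each other at the middle of the front: 56 to 62 mm above the board, 34 mm wide, reaching 38 mm out. The hole is 22 mm out; this point is at the upper face. The padlock's pivot leg stands in the hole with 4 mm of play all round
- padlock: Laminated steel padlock, loose, standing upright on the board under the tongues, 0.65 kg with its shackle; its body is 60 (x) by 30 (y) by 50 (z) mm. Origin: on its underside, on the axis of the pivot leg; the body reaches from x = -47 to x = +13 mm. Its own -x points from the pivot leg to the hole of the free leg, roughly away from the box
- pivot (a point): Where the axis of the pivot leg, about which the shackle swings, leaves the padlock body's top (50 mm above the board). The pivot leg never comes out
- leg_hole (a point): Mouth of the 12 mm hole for the free leg in the padlock body's top, 34 mm from pivot along the padlock's -x
- bow_top (a point): On the shackle: highest point of its bow, midway between the two legs (109 mm above the board with the shackle up, 93 mm when locked). The shackle is a steel U of 9 mm round bar, legs 34 mm apart between centres; the bow is a half circle whose outer edge begins 21 mm below this point
- free_leg (a point): On the shackle: centre of the free leg, 80 mm above the board with the shackle up. The leg ends 26 mm lower, in a notched, tapered toe that then stands 4 mm clear of the padlock's top
- shackle_swing (a joint): Swing of the shackle about the pivot leg (rad): 0 = free leg over its hole, where there is a stop; grows as the free leg swings towards the padlock's +y (clockwise from above), at most 1.8. Turns easily (0.15 N at the free leg), stays where it is left. The tapered toe leads itself into the hole from up to about 0.1 rad off
- shackle_press (a joint): How far the shackle is pressed down (m): 0 = up, 0.018 = bottomed. Needs 2 N at first and about 6 N to where the pawl clicks in at 0.016. Released after the click it stays at about 0.016; released before, it springs back up. Swung part way open, its toe stops on the padlock's top at 0.004; swung far out, it only goes down beside the padlock and springs back
- spice_jar_1: bystander: spice jar with dark lid, 44 mm wide, 96 mm high, at the box's right
- mill_1: bystander: glass salt shaker, 44 mm wide, 90 mm high, at the box's right
- teaspoon_1: bystander: steel teaspoon, 132 mm long
- garlic_1: bystander: garlic bulb, 50 mm
- cap_black: bystander: black screw cap, 30 mm wide, 19 mm high, right of the padlock
- matchbox: bystander: matchbox, 36 by 52 by 14 mm, lying on the box's lid towards its back

How it is judged:
By the outcome, as a careful person would: the job done as asked, in the order asked, and still so for the second after the job is handed in, with the robot touching nothing.
It also fails if it takes over 45 s, if anything falls off the work surface, if the arm or the gripper's body presses on something with over 40 N, if the wrist force passes 120 N, or if a joint passes its speed limit or range.

## Working session

There is one attempt and no reset: what is moved stays moved. The work goes in short steps, each a Python script; the robot and the scene stay as the last script left them, time stands still between calls to the robot, and variables do not carry over. Pictures are saved under pics/ and viewed, at most 10 in all, crops included, and the job is handed in when it is done.

```bash
ls; mkdir -p pics; python3 - <<'E'
from station import arm,grip,kin,imaging,order
import cv2,numpy as np
for n in("top","side"):
    im=imaging.camera(n); cv2.imwrite(f"pics/{n}0.png",cv2.resize(im[:,:,::-1],(800,600),interpolation=cv2.INTER_CUBIC))
    cv2.imwrite(f"raw_{n}0.png",im[:,:,::-1])
    p=imaging.camera_params(n);print(n,p["K"],p["k1"],np.round(p["T"],3))
print(imaging.camera_params("wrist"),arm.tcp_to_grasp,arm.read_orientation(),arm.read_t())
E
```

```text
pics
top [[480.47730049   0.         261.7288371 ]
 [  0.         480.47730049 200.52151368]
 [  0.           0.           1.        ]] -0.08938852658607424 [[ 0.011  0.999 -0.049  0.489]
 [-1.     0.011  0.008 -0.163]
 [ 0.009  0.049  0.999  1.061]
 [ 0.     0.     0.     1.   ]]
side [[454.04973224   0.         257.55603477]
 [  0.         454.04973224 195.39188375]
 [  0.           0.           1.        ]] -0.11330929815686655 [[-0.928  0.22  -0.299  0.276]
 [-0.371 -0.582  0.723  0.439]
 [-0.015  0.783  0.622  0.629]
 [ 0.     0.     0.     1.   ]]
{'K': array([[315.40779959,   0.        , 255.71709094],
       [  0.        , 315.40779959, 191.44467221],
       [  0.        ,   0.        ,   1.        ]]), 'k1': -0.0646440433782728, 'tool_from_camera': array([[ 3.96518643e-04,  9.55207149e-01,  2.95937739e-01,
         8.25402801e-02],
       [ 9.99999570e-01, -1.30735616e-04, -9.17891982e-04,
         3.03671753e-04],
       [-8.38087381e-04,  2.95937976e-01, -9.55206790e-01,
        -1.62350049e-01],
       [ 0.00000000e+00,  0.00000000e+00,  0.00000000e+00,
         1.00000000e+00]])} 0.0187 [-6.28847184e-04  9.81263025e-01  1.92671918e-01 -1.14701556e-04] 0.1
```

View pics/top0.png

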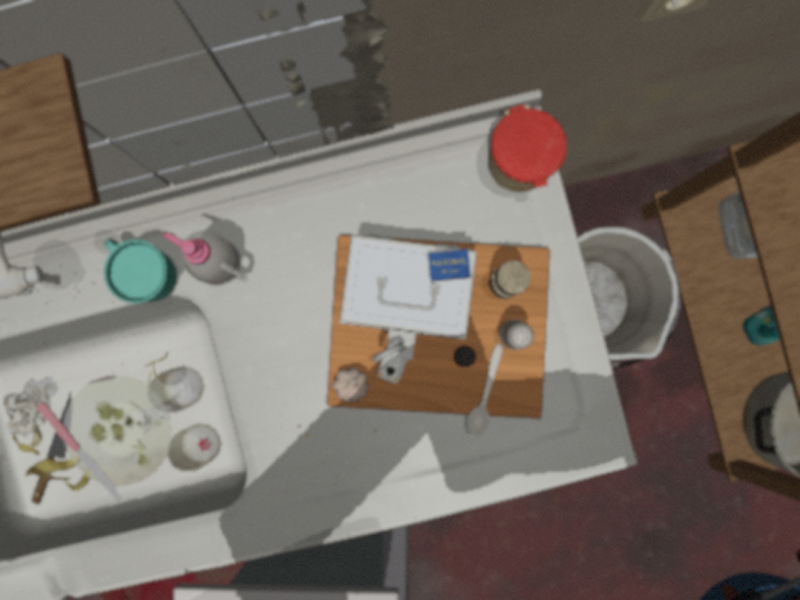

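View pics/side0.png

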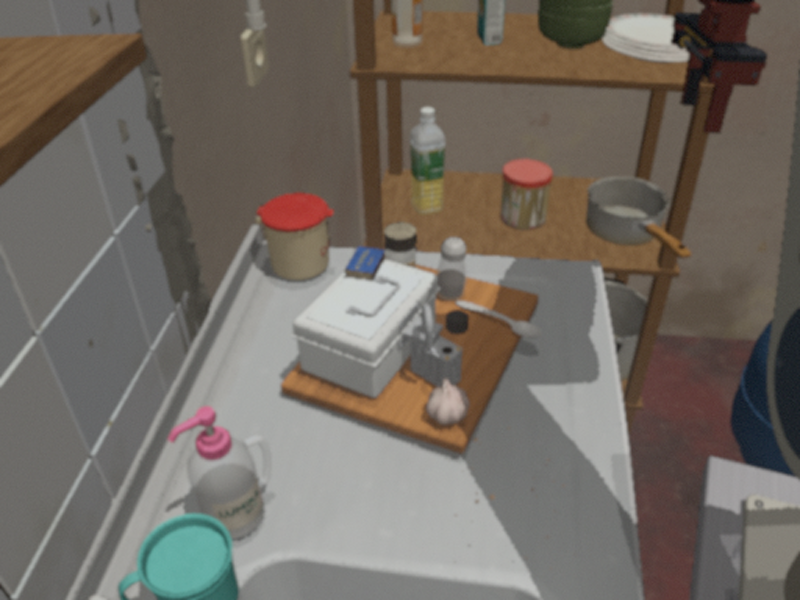

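Top view shows the padlock at about (392,360), its hole at about (390,371), and the shackle swung left (camera left = +y). The side view agrees, with the garlic close by on the left. Next I'll look with the wrist camera.

```bash
cat > h.py <<'E'
from station import arm,grip,kin,imaging,order
import cv2,numpy as np
from scipy.spatial.transform import Rotation as R
def quat(psi): # tool down, tool x at heading psi
    return np.array([0,np.cos(psi/2),np.sin(psi/2),0])
def pose():
    q=arm.read_orientation();T=np.eye(4);T[:3,:3]=R.from_quat([q[1],q[2],q[3],q[0]]).as_matrix();T[:3,3]=arm.read_position();return T
def snap(n,name,crop=None):
    p=imaging.camera_params(n);T=pose()@p["tool_from_camera"] if n=="wrist" else p["T"]
    im=imaging.camera(n)[:,:,::-1].copy();cv2.imwrite(f"raw_{name}.png",im);np.save(f"T_{name}.npy",T)
    if crop: x0,y0,x1,y1=crop;im=im[y0:y1,x0:x1]
    s=min(800/im.shape[1],600/im.shape[0]);cv2.imwrite(f"pics/{name}.png",cv2.resize(im,None,fx=s,fy=s,interpolation=cv2.INTER_CUBIC));print("scale",s)
def ray(n,uv,T=None):
    p=imaging.camera_params(n);T=p["T"] if T is None else T
    D=np.array([p["k1"],0,0,0,0.])
    a=cv2.undistortPoints(np.array([[uv]],float),p["K"],D)[0,0]
    return T[:3,3],T[:3,:3]@np.array([a[0],-a[1],-1])
def onz(n,uv,z,T=None):
    o,d=ray(n,uv,T);return o+d*(z-o[2])/d[2]
def cross(a,b):
    (o,d),(p,e)=a,b;s=np.linalg.lstsq(np.c_[d,-e],p-o,rcond=None)[0]
    return (o+s[0]*d+p+s[1]*e)/2,np.linalg.norm(o+s[0]*d-p-s[1]*e)
E
python3 - <<'E'
from h import *
f=lambda u,v,z:onz("top",(u/1.5625,v/1.5625),z)
h=f(390,371,.072);print("hole",h,"box corners",f(342,324,.106),f(466,335,.106),f(350,238,.106),"garlic",f(349,383,.05),"cap",f(464,356,.03))
for psi in (0,np.pi):
    t=[h[0]+.01,h[1],.26]
    print(psi,kin.inverse_kinematics(t,quat(psi)))
    try:
        arm.goto(t,quat(psi)); snap("wrist",f"w{int(psi)}");print(arm.read_position(),arm.read_t())
    except Exception as e: print(e)
E
```

```text
hole [ 0.46213602 -0.14671129  0.072     ] box corners [ 0.52205395 -0.08549528  0.106     ] [ 0.50978689 -0.24342812  0.106     ] [ 0.63231716 -0.09400315  0.106     ] garlic [ 0.4448281  -0.09150164  0.05      ] cap [ 0.48256245 -0.24732738  0.03      ]
0 [-3.25351804e-01  1.83503525e-01  1.87681891e+00 -4.44089210e-16
  1.08127022e+00  1.24544452e+00]
scale 1.5625
[ 0.47211884 -0.14741861  0.25993121] 1.9417
3.141592653589793 [-3.25351804e-01  1.83503525e-01  1.87681891e+00 -4.44089210e-16
  1.08127022e+00 -1.89614813e+00]
scale 1.5625
[ 0.47214669 -0.14672552  0.25999357] 4.6417
```

View pics/w0.png

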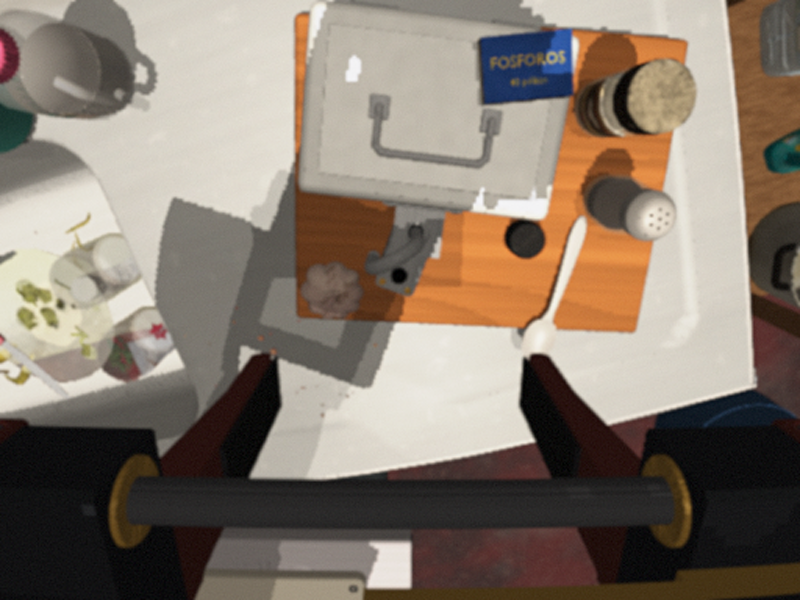

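View pics/w3.png

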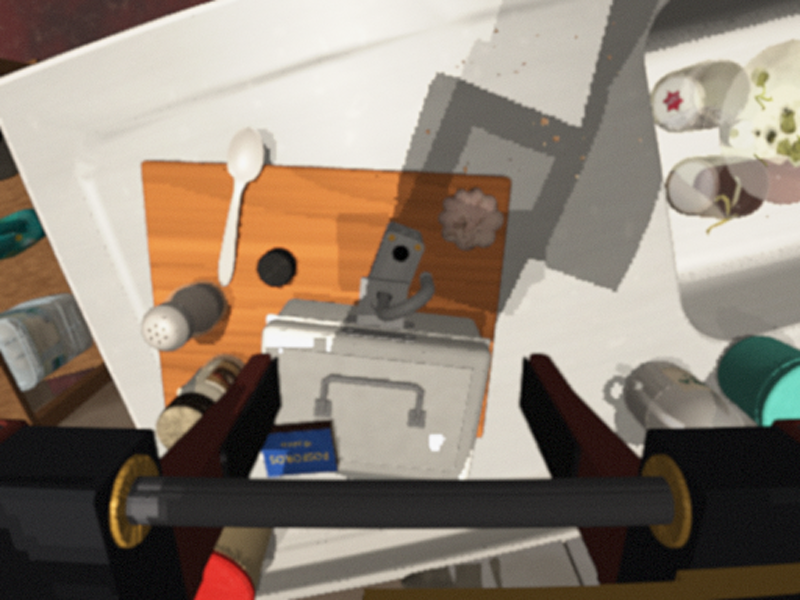

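Both wrist views show the hole (w0: (399,275), w3: (400,253)), the pivot leg near (417,232) in w0, and the free leg swung out towards the garlic. I'll crop closer.

```bash
python3 - <<'E'
import cv2,numpy as np
a=cv2.imread("raw_w0.png")[125:200,190:290];b=cv2.imread("raw_w3.png")[130:205,220:320]
cv2.imwrite("pics/c.png",np.hstack([cv2.resize(np.clip(i*1.8,0,255).astype(np.uint8),(400,300),interpolation=cv2.INTER_CUBIC) for i in(a,b)]))
E
```

```text
(no output)
```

View pics/c.png

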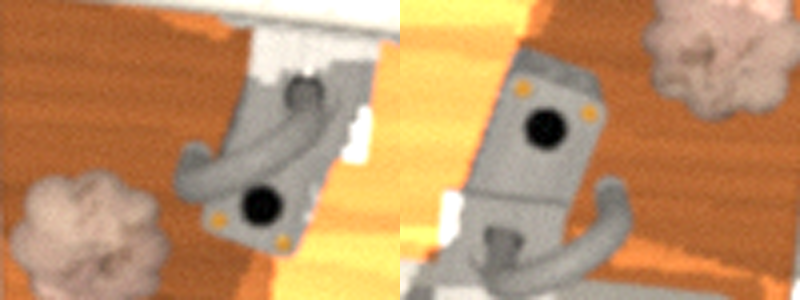

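Left crop (w0): hole (261,206), tongue hole (305,93), leg toe (196,150). Right crop (w3): hole (146,129), tongue hole (103,240), toe (212,184).

```bash
python3 - <<'E'
from h import *
T0,T3=np.load("T_w0.npy"),np.load("T_w3.npy")
A=lambda x,y:(190+x/4-.4,125+y/4-.4)
B=lambda x,y:(220+x/4-.4,130+y/4-.4)
a=lambda x,y,z:np.round(onz("wrist",A(x,y),z,T0),4)
b=lambda x,y,z:np.round(onz("wrist",B(x,y),z,T3),4)
c=lambda p,q:cross(ray("wrist",A(*p),T0),ray("wrist",B(*q),T3))
print("hole",a(261,206,.072),b(146,129,.072),c((261,206),(146,129)))
print("tongue",a(305,93,.084),b(103,240,.084))
print("pins",a(219,220,.072),a(284,243,.072),b(124,88,.072),b(189,113,.072))
print("toe",c((196,152),(212,184)), "bowend",a(185,190,.11),b(225,215,.11))
print("bow bend",c((185,190),(225,215)))
print("garlic",a(90,240,.047),b(325,50,.047))
print(T0[:3,3],T3[:3,3])
E
```

```text
hole [ 0.4647 -0.1466  0.072 ] [ 0.4651 -0.1465  0.072 ] (array([ 0.46492742, -0.14653337,  0.07274988]), np.float64(9.546292768219357e-05))
tongue [ 0.4992 -0.1585  0.084 ] [ 0.4942 -0.1585  0.084 ]
pins [ 0.4606 -0.1345  0.072 ] [ 0.4537 -0.1532  0.072 ] [ 0.4534 -0.1526  0.072 ] [ 0.4605 -0.1344  0.072 ]
toe (array([ 0.48077207, -0.12796624,  0.07328304]), np.float64(0.0006189218589800257)) bowend [ 0.4787 -0.1273  0.11  ] [ 0.4796 -0.1262  0.11  ]
bow bend (array([ 0.47913296, -0.12685598,  0.11180431]), np.float64(0.0011300130956564995))
garlic [ 0.4475 -0.0936  0.047 ] [ 0.4463 -0.0932  0.047 ]
[ 0.55470995 -0.14714368  0.42235344] [ 0.39195001 -0.1465446   0.42235528]
```

```bash
cat >> h.py <<'E'
H=np.array([.4649,-.1465]);ax=np.array([-.937,.35]);h0=np.arctan2(ax[1],ax[0]);P=H-.034*ax
def fp(s,gap,r=.030,off=.0145): # finger pose pushing shackle at swing s, gap behind it
    t=h0-s;rad=np.array([np.cos(t),np.sin(t)]);tan=np.array([-rad[1],rad[0]])
    return P+r*rad-(off+gap)*tan, quat(t-np.pi/2)
E
python3 - <<'E'
from h import *
grip(0.0)
p,q=fp(.71,.009);print(p,P)
arm.goto([*p,.20],q)
print(arm.read_ft_force(),arm.read_t())
print("down",arm.move_linear([*p,.112],rate=.08,f_stop=4),arm.read_ft_force())
p,q=fp(.71,.0)
for s in np.r_[.71,np.arange(.6,.15,-.1),.1,.05,.02]:
    p,q=fp(s,0.)
    st=arm.move_linear([*p,.112],q,rate=.03,f_stop=2.5)
    print(round(s,2),st,np.round(arm.read_ft_force(),2))
    if st: break
print(arm.read_t())
snap("wrist","w4",(130,60,380,247))
E
```

```text
[ 0.50287385 -0.12078556] [ 0.496758 -0.1584  ]
[ 0.00721769 -0.44520077  0.28786824] 8.2833
down False [ 0.13782338 -0.13428523 -0.73022637]
0.71 False [-0.35 -0.14  0.02]
0.6 False [-0.29 -0.77  0.18]
0.5 False [ 0.93 -0.2  -0.89]
0.4 False [ 0.52  0.55 -0.5 ]
0.3 False [-0.8  -1.24 -0.77]
0.2 False [ 0.67  0.73 -0.57]
0.1 False [0.31 0.44 0.01]
0.05 False [0.34 0.29 0.58]
0.02 False [0.66 1.24 0.19]
12.05
scale 3.2
```

View pics/w4.png

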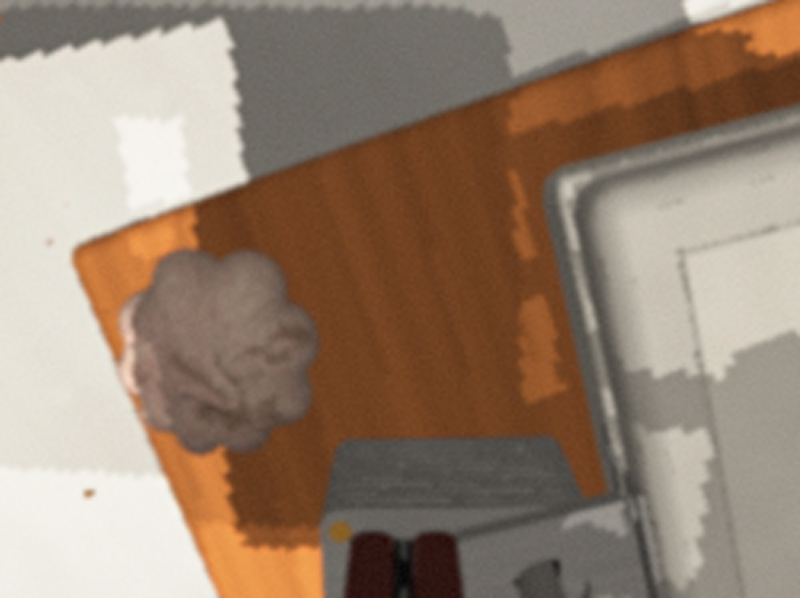

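The fingers hide the bow; the lock body looks in place. I'll back off, rise and look from above.

```bash
python3 - <<'E'
from h import *
p,q=fp(.02,.01); arm.move_linear([*p,.112],rate=.08)
arm.move_linear([*p,.22],rate=.2)
arm.goto([.465,-.16,.24],quat(0)); snap("wrist","w5",(190,110,320,208))
print(arm.read_t())
E
```

```text
scale 6.122448979591836
14.1583
```

View pics/w5.png

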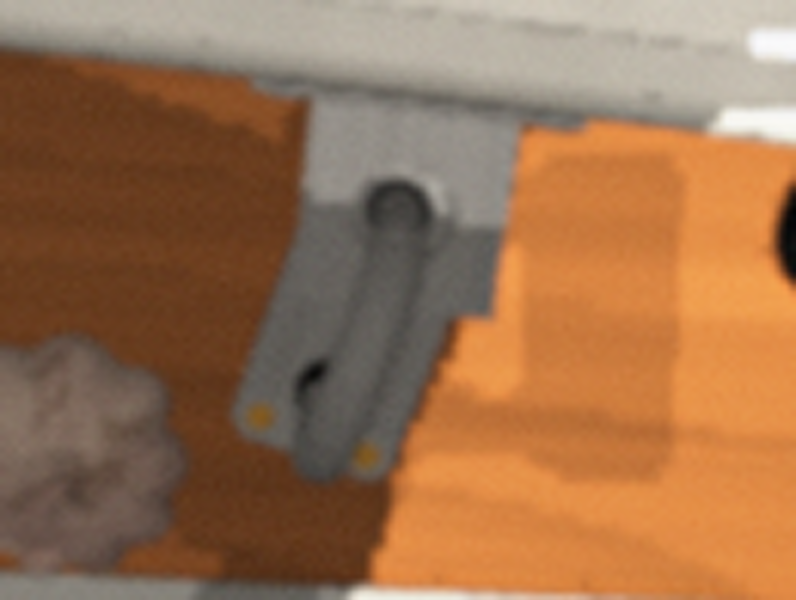

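The shackle lies nearly along the lock body, with its free end at (322,452), pins at (260,416) and (367,456), and the hole's edge just visible at (313,378). I'll compute the residual swing.

```bash
python3 - <<'E'
from h import *
T=np.load("T_w5.npy");a=lambda x,y,z:onz("wrist",(190+x/6.1224-.42,110+y/6.1224-.42),z,T)[:2]
p1,p2=a(260,416,.072),a(367,456,.072);d=p1-p2;axn=np.array([-d[1],d[0]])/np.hypot(*d);mid=(p1+p2)/2
print("pins",p1,p2,mid,"axis",axn)
Hn=mid-axn*np.dot(mid-H,axn)  # keep along-offset of earlier
print("old mid",(np.array([.4606,-.1345])+[.4537,-.1532])/2)
for z in(.108,.112):
    f=a(322,452,z);v=f-P;print(z,f,np.hypot(*v),"swing",h0-np.arctan2(v[1],v[0]),"rel new axis",np.arctan2(axn[1],axn[0])-np.arctan2(v[1],v[0]))
print("hole edge",a(313,378,.072))
E
```

```text
pins [ 0.46058509 -0.13434513] [ 0.45328438 -0.15317626] [ 0.45693474 -0.1437607 ] axis [-0.93238055  0.36147824]
old mid [ 0.45715 -0.14385]
0.108 [ 0.46421847 -0.14677986] 0.034552114978742623 swing -0.014490020100967893 rel new axis -0.02685935079511692
0.112 [ 0.46535293 -0.14695488] 0.03342557614767942 swing -0.008007091650895415 rel new axis -0.020376422345044443
hole edge [ 0.46747727 -0.14377171]
```

```bash
python3 - <<'E'
from h import *
b=P+.017*ax;q=fp(0,0)[1]
arm.goto([*b,.20],q);arm.move_linear([*b,.138],rate=.1)
print("contact",arm.move_linear([*b,.126],rate=.015,f_stop=1.8),arm.read_position(),arm.read_ft_force())
for z in(.121,.117,.115,.113,.1115,.110):
    st=arm.move_linear([*b,z],rate=.015,f_stop=18)
    print(z,st,np.round(arm.read_position(),4),np.round(arm.read_ft_force(),2))
    if st: break
print(arm.read_t())
E
```

```text
contact True [ 0.48089866 -0.1524874   0.12965931] [ 0.69605679 -0.60192405  3.31203143]
0.121 False [ 0.4809 -0.1525  0.121 ] [ 0.4  -1.07  5.35]
0.117 False [ 0.4809 -0.1525  0.1169] [ 0.21 -0.62  2.85]
0.115 False [ 0.481  -0.1525  0.1151] [ 0.43 -0.18  4.65]
0.113 False [ 0.481  -0.1525  0.1131] [ 0.04 -0.69  5.45]
0.1115 False [ 0.4812 -0.1526  0.1125] [-1.46  0.35 15.88]
0.11 False [ 0.4815 -0.1527  0.1121] [-4.92  2.07 28.44]
18.8083
```

```bash
python3 - <<'E'
from h import *
b=P+.017*ax
arm.move_linear([*b,.20],rate=.08)
arm.goto([.465,-.16,.24],quat(0)); snap("wrist","w6",(190,110,320,208)); 
arm.goto([.40,-.30,.30],quat(0)); snap("side","s6",(180,150,360,285))
print(arm.read_t(),arm.read_ft_force())
a,c=cv2.imread("pics/w6.png"),cv2.imread("pics/s6.png")
cv2.imwrite("pics/f.png",np.hstack([cv2.resize(a,(400,300)),cv2.resize(c,(400,300))]))
E
```

```text
scale 6.122448979591836
scale 4.444444444444445
21.975 [ 0.24628058  0.96379952 -0.13300053]
```

View pics/f.png

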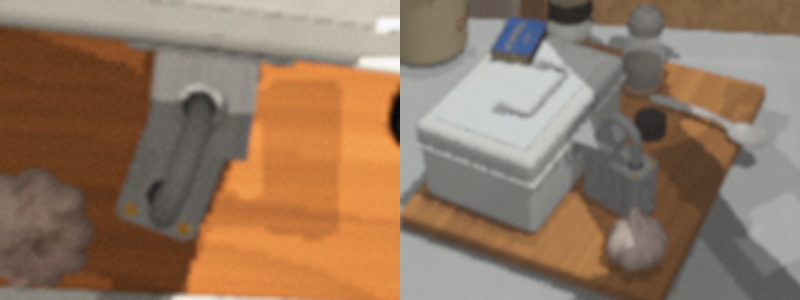

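The shackle now sits visibly lower: its bow end has moved from (161,226) to about (165,212), inside the lock's outline. The free leg is in its hole, the shackle stays down unaided, and nothing else has moved.

```bash
python3 -c "
from h import *
print(order.sign_off())"
```

```text
the job is handed in; nothing more can be done
None
```

The shackle was swung over its hole and pressed to its bottom stop; the images then show it staying down by itself, the padlock and bystanders looked unmoved, and I handed the job in at about 22 s.

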